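Move a battery pack from the charger to the tester

TASK

The battery pack is charged. Press the yellow catch button of the black charging dock so that the pack springs loose, draw it out of its rails, and slide it gently into the rails of the grey tester dock until its catch clicks and holds it fully home. Never pull against a catch or ram the pack, and leave the other things on the bench alone.

Things in the scene. Friction and masses are not known exactly. Their poses are not given: they have to be found in the camera images.
- pack: Battery pack, orange body, black foot, white arrow on top, about 180 g. Origin: centre of its underside; x points to the leading end (goes in first, where the arrow points), z up. Body 72 long (x) x 46 wide (y), 16 to 54 mm above the underside: grip it across these 46 mm from above. Neck 70 x 39 mm from 7 to 17 mm. Foot 70 x 54 x 7 mm, its flanges run under the rails.
- charger_dock: Black slideway fixed to the bench, holding the pack at the start. Origin: on the bench, on the centre line, 50 mm in from the mouth; x = direction of insertion, z up. Floor 12 mm above the bench, 90 mm wide, x = -150 to +70 mm; open apron from -150 to -67 mm. Latched, the pack's origin is on the floor at x = -2 mm, y = 0, axes parallel. It can be lifted out when its origin is at x < -90 mm.
- charger_mouth (a point): Centre of the charger's rail mouth, at floor height, x = -50 mm in its dock. Aluminium rails, both docks, x = -50 to +25 mm: side walls 58 mm apart, lips 44 mm apart, lips' underside 8.5 mm and top 13.5 mm above the floor. Flared guides from x = -67 to -50 mm, 71 mm apart at their outer ends. Behind is the end stop, 38 mm high.
- tester_dock: Grey slideway with a console 62 mm high behind it, fixed to the bench; same sizes, origin and axes as the charger's. Load it: pack flat on the apron, origin at about x = -108 mm, pointing along x; slide along x. Its end stop, ejector, catch, blue button and console are one unit, clamped up to 12 mm nearer or farther along x than nominal; this is not measured, so home must be felt.
- tester_mouth (a point): Centre of the tester's rail mouth, at floor height, x = -50 mm in its dock. Sliding in (pack origin in the dock's x, all +-12 mm): -50 to -29 mm, the foot rides over the catch's ramp, up to 5 N; from -14 mm it pushes the ejector, 3 to 7 N; at -2 mm the catch springs up into the pocket; at +1 mm the end stop. Let go, the pack is held between ejector and catch. Stop at 10 N; 30 N is ramming.
- charger_button (a point): Centre of the top of the charger's yellow catch button, 22 mm across, 32 mm above the bench, 76 mm to the left (+y) of the pack's centre line. It travels 7 mm straight down and stands 8 mm proud of its housing; the catch lets go at about 5 mm. Takes up to 7 N. The pack then springs about 12 mm towards the open end (-x) and stays there.
- charger_catch (a joint): Travel of the charger's catch and button, m: 0 up (latching), 0.007 fully down.
- charger_ejector (a joint): Travel of the charger's sprung ejector pin, m: 0 out, 0.012 with the pack latched, 0.015 with the pack on the end stop.
- tester_catch (a joint): Travel of the tester's catch and button, m: 0 up (latching, or no pack), about 0.003 to 0.005 while the foot rides over it.
- tester_ejector (a joint): Travel of the tester's sprung ejector pin, m: 0 out (no pack), 0.012 with the pack latched, 0.015 with the pack on the end stop.
- spool: Bystander: white spool of solder, 62 mm across, 45 mm high. Origin: centre of its underside.
- fuse_box: Bystander: red and white tin, 52 x 82 x 27 mm. Origin: centre of its underside.
- blue_tape: Bystander: roll of blue tape, 72 mm across, 19 mm high. Origin: centre of its underside.
Things that resemble listed ones, but are neither listed nor needed, are in the scene too. What is shaped like the pack but purple or turquoise is not meant.

How it is judged:
On the way, in this order (a step that is already met when the one before it is completed fails the run):
1. the charger's catch is pressed and the pack has sprung loose of it (value of joint charger_ejector below 0.004 m and horizontal distance between pack and charger_dock below 0.05 m), for 0.1 s.
2. the pack is drawn out of the charger's rails (distance between pack and charger_dock above 0.08 m), for 0.1 s.
At the end, for the whole second after the job is handed in: The pack sits in the tester dock's rails, flat and straight (within 0.08 rad), its origin within 18 mm of the dock's centre and within 4 mm of the floor; it holds the tester's ejector in by more than 9 mm while the tester's catch is fully up (within 1.5 mm), and it is at rest (value of joint tester_ejector above 0.009 m and value of joint tester_catch below 0.0015 m and horizontal distance between pack and tester_dock below 0.018 m and angle between the x axis of pack and the x axis of tester_dock, either way round below 0.08 rad and angle between pack's own z axis and vertical below 0.08 rad and height (world z) of pack below 0.016 m and linear speed of pack below 0.01 m/s); the robot touches nothing.
It fails at once if the pack pressed against a dock with more than 30 N (contact force between pack and charger_dock above 30 N or contact force between pack and tester_dock above 30 N).
It fails at once if a bystander (spool, tin, tape) moved by more than 30 mm (distance of any of spool, fuse_box, blue_tape from where it was at the start of the episode above 0.03 m).
It also fails if it takes over 64 s, if anything falls off the work surface, if the arm or the gripper's body presses on something with over 40 N, if the wrist force passes 120 N, or if a joint passes its speed limit or range.

ROBOT

A 7-joint arm with a two-finger parallel gripper is mounted at the origin on a cart in front of the work surface, level with it; the furniture and walls round the work are solid. World frame = base frame: x ahead of the robot, y to its left, z up, the work surface at z = 0. Lengths are in m, angles in rad, forces in N, time in s.
With the tool pointing down it reaches from about 0.4 to 0.875 m from the base axis. Payload 4.4 kg.
Tool frame: the origin (TCP) lies between the finger pads; the fingertips stand 11 mm ahead of it and the grasp point (between the pads) lies 8 mm behind it (robot.tips_ahead is the distance from the TCP to the fingertips, in m); z points along the fingers, y is the line along which they close (so a half turn about z gives the same grasp; the last joint's range is limited). The gripper opens to 85 mm and grips with 20 to 120 N. Pads are 22 mm wide; open, the fingers measure 114 mm over their backs; the gripper's body (76 mm by 85 mm) begins 54 mm behind the grasp point. The pads swing forward as they close: fully open they stand 13 mm farther back than shut.
Start: joints at [1.182, 0.628, 0.038, 1.517, -0.027, 0.996, -0.02], TCP at [0.206, -0.616, 0.242] pointing down, gripper open.
Joint ranges: [-3.06, 3.06], [-0.37, 2.12], [-1.25, 1.32], [0.18, 2.47], [-1.1, 4.24], [0.23, 1.98], [-2.94, 2.94]. Speed limits (rad/s): [2.57, 2.57, 3.14, 3.14, 3.14, 3.14, 3.14].

INTERFACE

Orientations are given as a unit quaternion [x, y, z, w].
In Python, from plant import robot gives the robot as it stands.
- The arm moves only by the tool drive_tool, never from a script. Its argument "targets" is a list of rows, each a list of 2 entries, a list of its own where there are three numbers: the shift along the tool's x, y, z in m, then the turn, a rotation vector about the tool's x, y, z in rad. A call has 1 to 5 rows; each row is the pose to reach, as a shift and turn from the pose commanded when the call began, along the tool's axes at that moment; what a row does not reach only later rows make up. A row lasts 1/8 s, in which the tool goes at most 62.5 mm and 10.7 degrees, less where a joint would pass 70% of its speed; a pose out of reach is approached as far as the arm can. A call with a gripper value outside its range is refused whole. "hand" is the finger opening in m, from 0 to 0.0854, set as the call begins (left out, the last holds). The fingers move at their own pace and stop on an object; the grip force is fixed at half the most. Time passes only in rows, so rows that repeat a pose let the fingers close. It gives the time, the measured TCP pose, the force, the opening and the grip force at its end, in the units of the state.
- robot.state(): the state, without advancing time (a new reading comes with each control period).
- robot.get_image(name): name is "side" or "top" or "wrist"; returns the picture (384x512x3 uint8, red, green, blue); there is no depth.
- robot.get_calibration(name): a dict with "fov_y" (degrees; the focal length in pixels is half the picture's height over the tangent of half this angle, whatever the lens; pixels are square), "cx", "cy" (the principal point, pixels), "cam_to_world" (4x4, takes a point from camera to world coordinates). Camera axes: x right, y down, z forward; pixel columns grow to the right and rows downward; lengths in m; the calibration is good to about 2 mm. The wrist camera is an equidistant fisheye: a pixel r from the principal point sees the ray r / f radians off the axis. A picture is of the moment at which its call begins: read the wrist's pose just before it. get_calibration takes no time and is no camera call; for the wrist camera it gives the pose at the moment of the call.
- robot.sign_off(): hands the job in; it is judged then, once.
Trained networks look in the newest picture that a camera, given by its name, has taken for a name from the list of things; names that differ only in an ending like _2 or _b are one class to them, and where a whole thing is asked for, a point or a joint stands for the part that bears it (a point fixed in the world has none). Each returns a list of dicts, best first, with "p" (0 to 1); they miss things now and then, are a little off and sometimes report something else, mostly with a low value. They report only what shows in the picture. A call takes as long as a camera call. They do not tell look-alikes from the thing itself.
- robot.find_in(camera, label): "box" ([centre column, centre row, width, height] in pixels, round what is visible of it).
- robot.masks_of(camera, label): "mask" (384x512 bool, what is visible of it) and "box" ([centre column, centre row, width, height] in pixels, round what is visible of it).
The state is a dict: "clock": time; "joint_pos": joint angles; "joint_velocities": joint speeds; "joint_torque": joint torques, N m; "tcp_pos": TCP position; "ee_rot": TCP orientation; "wrist_force": force on the tool from outside, world axes, zero at the start; "ft_torque": the same for the moment, N m; "grip_width": finger opening in m; "gripper_force": force on a finger pad.
Only numpy, scipy, OpenCV 4.12 (cv2) and the standard library are available. Lean on these libraries where they do the work, as an engineer would, in place of code of your own. Each camera call takes 0.05 s, during which the arm holds its last target. There are 200 camera calls.

## Working session

There is one attempt and no reset: what is moved stays moved. The work goes in short steps, Python scripts to look and compute and a tool call to move; the robot and the scene stay as the last step left them, time stands still between calls to the robot, and variables do not carry over. Pictures are saved under pics/ and viewed, at most 10 in all, crops included, and the job is handed in when it is done.

Besides the shell and the picture viewer there is one more tool, called after "Call:" as name(argument=value, ...) on one line, values as JSON. drive_tool: Moves the arm, as the interface text tells. Its arguments: {"type":"object","properties":{"targets":{"type":"array","items":{"type":"array"}},"hand":{"type":"number"}},"required":["targets"]}

```bash
mkdir -p pics; ls; python3 - <<'E'
from plant import robot
import cv2,numpy as np
for n in("top","side"):
    im=robot.get_image(n); cv2.imwrite(f"pics/{n}0.png",im[:,:,::-1])
    c=robot.get_calibration(n);print(n,c["fov_y"],c["cx"],c["cy"],np.round(c["cam_to_world"],3).tolist())
    for l in("pack","charger_dock","tester_dock","charger_button","tester_mouth","charger_mouth"):
        print(l,[(np.round(d["box"]).tolist(),round(d["p"],2)) for d in robot.find_in(n,l)][:4])
s=robot.state();print(s)
E
```

```text
pics
top 42.610094157992314 251.78927319038567 192.7329816310667 [[-0.02, -0.998, 0.052, 0.51], [-1.0, 0.021, 0.004, -0.035], [-0.005, -0.052, -0.999, 1.668], [0.0, 0.0, 0.0, 1.0]]
pack [([307.0, 194.0, 17.0, 26.0], 0.67), ([255.0, 207.0, 23.0, 21.0], 0.59), ([270.0, 238.0, 26.0, 27.0], 0.58)]
charger_dock [([307.0, 195.0, 15.0, 24.0], 0.29)]
tester_dock [([194.0, 202.0, 51.0, 79.0], 0.97)]
charger_button [([298.0, 204.0, 47.0, 66.0], 0.17)]
tester_mouth [([193.0, 200.0, 52.0, 80.0], 0.96)]
charger_mouth [([298.0, 204.0, 46.0, 64.0], 0.84)]
side 50.54772574209118 257.6336988909672 194.25187553591763 [[0.988, -0.079, 0.132, 0.413], [-0.153, -0.444, 0.883, -1.357], [-0.012, -0.893, -0.451, 0.7], [0.0, 0.0, 0.0, 1.0]]
pack [([242.0, 197.0, 14.0, 23.0], 0.91), ([259.0, 214.0, 26.0, 19.0], 0.9), ([214.0, 206.0, 21.0, 21.0], 0.59)]
charger_dock [([249.0, 226.0, 68.0, 23.0], 0.88)]
tester_dock [([242.0, 175.0, 61.0, 26.0], 0.96), ([286.0, 174.0, 20.0, 13.0], 0.43)]
charger_button []
tester_mouth [([243.0, 175.0, 58.0, 25.0], 0.95)]
charger_mouth [([251.0, 226.0, 70.0, 18.0], 0.6)]
{'clock': 0.7, 'joint_pos': array([ 1.18221999,  0.6283861 ,  0.03848205,  1.51739034, -0.02700348,
        0.9962868 , -0.0199929 ]), 'joint_velocities': array([ 0.0003143 , -0.00028801, -0.00162987,  0.00085881, -0.00016245,
       -0.00065449, -0.00022682]), 'joint_torque': array([-5.01194972e-05, -5.63115764e+01,  1.22497793e+00, -1.93749815e+01,
        1.08492377e-02,  1.34570200e-03, -2.10924645e-05]), 'tcp_pos': array([ 0.20622479, -0.61644384,  0.24232521]), 'ee_rot': array([9.87005578e-01, 1.60685990e-01, 2.91260002e-05, 1.86434193e-05]), 'wrist_force': array([ 0.82866583, -0.40951947,  0.3204464 ]), 'ft_torque': array([-0.03683137,  0.01053046, -0.01104981]), 'gripper_force': 0.0, 'grip_width': 0.08546707370021353}
```

```bash
python3 - <<'E'
import cv2
a=cv2.imread("pics/top0.png")[130:290,140:360]
cv2.imwrite("pics/top0c.png",cv2.resize(a,None,fx=3.6,fy=3.6,interpolation=cv2.INTER_CUBIC))
E
```

```text
(no output)
```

View pics/top0c.png

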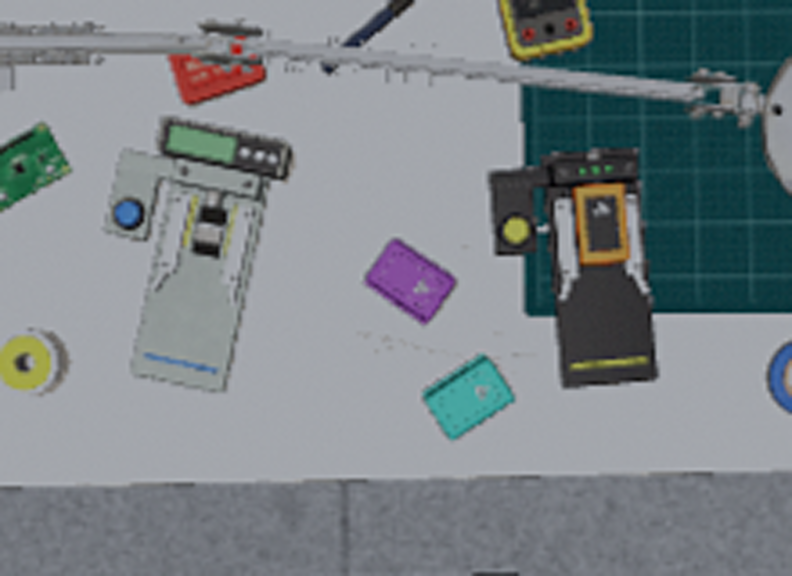

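The crop (3.6x, offset 140,130) shows the orange pack with its arrow in the black charger at full-picture (307,194), and the yellow button at (283,194). The grey tester is at (194,202). Possible mix-ups for the pack are purple (255,207) and turquoise (270,238), so I choose the orange one. For the button, the blue tester button is at (175,189) and the yellow spool top is at (147,230), so I choose the yellow one beside the black dock.

```bash
cat > h.py <<'E'
import numpy as np,cv2
from plant import robot
from scipy.spatial.transform import Rotation as R
def ray(c,u,v,fish=False):
    f=192/np.tan(np.radians(c["fov_y"]/2)); d=np.array([u-c["cx"],v-c["cy"]])
    if fish:
        r=np.hypot(*d); t=r/f; k=np.array([*(d/max(r,1e-9)*np.sin(t)),np.cos(t)])
    else: k=np.array([*(d/f),1.])
    M=np.array(c["cam_to_world"]); return M[:3,3],M[:3,:3]@k
def at(c,u,v,z,fish=False):
    o,k=ray(c,u,v,fish); return o+k*(z-o[2])/k[2]
def proj(c,p,fish=False):
    f=192/np.tan(np.radians(c["fov_y"]/2)); M=np.array(c["cam_to_world"]); q=M[:3,:3].T@(np.array(p)-M[:3,3])
    r=np.hypot(q[0],q[1]); s=f*np.arctan2(r,q[2])/max(r,1e-9) if fish else f/q[2]
    return c["cx"]+q[0]*s, c["cy"]+q[1]*s
def rel(p,yaw_dir,s=None):
    "shift+turn in tool axes from present pose to TCP p, tool down, tool y along horizontal dir (nearest half turn)"
    s=s or robot.state(); A=R.from_quat(s["ee_rot"]); 
    y=np.array([*yaw_dir,0.])/np.hypot(*yaw_dir)
    if y@A.as_matrix()[:,1]<0: y=-y
    z=np.array([0,0,-1.]); B=R.from_matrix(np.c_[np.cross(y,z),y,z])
    return np.round(A.inv().apply(np.array(p)-s["tcp_pos"]),4),np.round((A.inv()*B).as_rotvec(),4)
E
python3 - <<'E'
from h import *
c=robot.get_calibration("top")
P=lambda u,v,z:np.round(at(c,140+(u+.5)/3.6-.5,130+(v+.5)/3.6-.5,z),3)
for n,u,v,z in [("ch fl",562,386,.012),("ch fr",656,379,.012),("pack top",601,224,.066),("pk tl",575,188,.066),("pk tr",624,184,.066),("pk bl",582,261,.066),("pk br",630,260,.066),("button",516,230,.032),
 ("t fl",132,376,.012),("t fr",226,390,.012),("t bluebut",128,213,.032),("cons l",165,118,.062),("cons r",291,146,.062),("spool",22,362,.045),("purple",410,281,.05),("turq",468,397,.05)]: print(n,P(u,v,z))
print(np.round(robot.get_calibration("wrist")["cam_to_world"],3), robot.get_calibration("wrist")["fov_y"])
E
```

```text
ch fl [ 0.444 -0.173  0.012]
ch fr [ 0.449 -0.261  0.012]
pack top [ 0.592 -0.208  0.066]
pk tl [ 0.625 -0.185  0.066]
pk tr [ 0.628 -0.23   0.066]
pk bl [ 0.559 -0.19   0.066]
pk br [ 0.559 -0.233  0.066]
button [ 0.59  -0.133  0.032]
t fl [0.462 0.227 0.012]
t fr [0.447 0.14  0.012]
t bluebut [0.613 0.226 0.032]
cons l [0.697 0.186 0.062]
cons r [0.669 0.072 0.062]
spool [0.477 0.322 0.045]
purple [ 0.544 -0.034  0.05 ]
turq [ 0.438 -0.085  0.05 ]
[[ 0.317 -0.908 -0.274  0.276]
 [-0.949 -0.303 -0.091 -0.591]
 [-0.     0.288 -0.958  0.374]
 [ 0.     0.     0.     1.   ]] 65.70646984690485
```

```bash
python3 - <<'E'
from h import *
print(rel([.55,-.165,.2],[-.06,.998]))
E
```

```text
(array([ 0.4692, -0.3191,  0.0423]), array([ 0.000e+00, -1.000e-04,  2.627e-01]))
```

Call:
drive_tool(targets=[[[0.05,-0.034,0.005],[0,0,0.05]],[[0.1,-0.068,0.01],[0,0,0.11]],[[0.15,-0.1,0.015],[0,0,0.16]],[[0.2,-0.136,0.02],[0,0,0.2]],[[0.25,-0.17,0.025],[0,0,0.26]]], hand=0)

```text
clock: 1.32
tcp_pos: [0.3905, -0.3743, 0.2174]
ee_rot: [1.0, 0.03, 0.0, 0.0]
wrist_force: [0.7, -0.5, 0.3]
grip_width: 0.0003
gripper_force: 0.0
```

```bash
python3 - <<'E'
from h import *
print(rel([.55,-.165,.2],[-.06,.998]),robot.state()["tcp_pos"])
E
```

```text
(array([ 0.1719, -0.1992,  0.0175]), array([ 0.0004, -0.0008,  0.0008])) [ 0.39054051 -0.37432222  0.2174409 ]
```

Call:
drive_tool(targets=[[[0.04,-0.046,0.004],[0,0,0]],[[0.08,-0.093,0.008],[0,0,0]],[[0.12,-0.139,0.012],[0,0,0]],[[0.155,-0.18,0.017],[0,0,0]],[[0.172,-0.199,0.017],[0,0,0]]])

```text
clock: 1.95
tcp_pos: [0.5505, -0.1623, 0.2]
ee_rot: [0.999, 0.034, 0.0, -0.001]
wrist_force: [-0.4, -0.3, -0.2]
grip_width: 0.0004
gripper_force: 0.0
```

```bash
python3 - <<'E'
from h import *
c=robot.get_calibration("wrist");im=robot.get_image("wrist").copy()
print(robot.state()["clock"],robot.state()["tcp_pos"])
for l in("pack","charger_button","charger_mouth"):
    print(l,[(np.round(d["box"]).tolist(),round(d["p"],2)) for d in robot.find_in("wrist",l)][:3])
# predicted dock features
o=np.array([.594,-.208]);d=np.array([.998,.06]);y=np.array([-.06,.998])
def W(x,yy,z): return [*(o+d*x+y*yy),z]
L=[W(-.15,-.045,.012),W(-.15,.045,.012),W(-.05,.022,.0255),W(-.05,-.022,.0255)]+[W(-.002+a*.036,b*.023,.066) for a in(-1,1) for b in(-1,1)]+[[.59,-.133,.032]]
for q in L:
    u=proj(c,q,True); print(np.round(q,3),np.round(u)); cv2.circle(im,(int(u[0]),int(u[1])),2,(255,0,255),-1)
cv2.imwrite("pics/w1.png",cv2.resize(im[:,:,::-1],None,fx=1.5,fy=1.5))
E
```

```text
2.0 [ 0.5525196  -0.15989989  0.20011921]
pack [([190.0, 254.0, 69.0, 54.0], 0.89), ([309.0, 143.0, 57.0, 73.0], 0.67), ([144.0, 173.0, 88.0, 82.0], 0.59)]
charger_button [([244.0, 137.0, 39.0, 21.0], 0.86)]
charger_mouth [([288.0, 164.0, 138.0, 194.0], 0.98), ([310.0, 75.0, 15.0, 7.0], 0.37)]
[ 0.447 -0.262  0.012] [332. 257.]
[ 0.442 -0.172  0.012] [260. 258.]
[ 0.543 -0.189  0.026] [283. 182.]
[ 0.545 -0.233  0.026] [323. 183.]
[ 0.557 -0.233  0.066] [334. 182.]
[ 0.555 -0.187  0.066] [286. 181.]
[ 0.629 -0.229  0.066] [338. 105.]
[ 0.627 -0.183  0.066] [288. 103.]
[ 0.59  -0.133  0.032] [232. 135.]
```

View pics/w1.png

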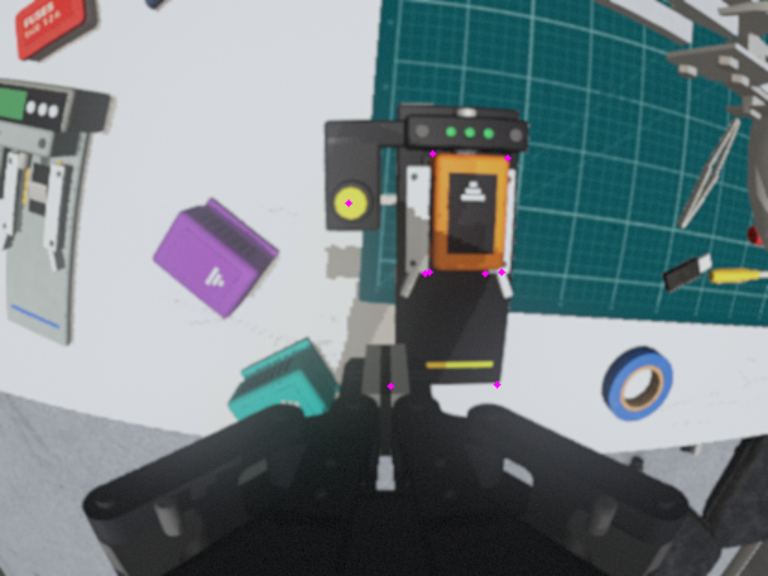

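The overlay matches: the orange pack is at (469,212) in the 1.5x view and the yellow button at (350,202), within about 2 mm of the estimates. The purple and turquoise decoys sit clear of it. Next I go above the button.

```bash
python3 - <<'E'
from h import *
print(rel([.590,-.133,.05],[-.07,.998]))
E
```

```text
(array([ 0.044 , -0.0314,  0.1502]), array([ 0.0007,  0.0006, -0.0069]))
```

Call:
drive_tool(targets=[[[0.022,-0.016,0.04],[0,0,0]],[[0.043,-0.03,0.09],[0,0,0]],[[0.043,-0.03,0.13],[0,0,0]],[[0.043,-0.03,0.15],[0,0,0]],[[0.043,-0.03,0.15],[0,0,0]]])

```text
clock: 2.78
tcp_pos: [0.5881, -0.1355, 0.0496]
ee_rot: [1.0, 0.03, -0.001, 0.0]
wrist_force: [0.1, -0.2, 0.7]
grip_width: -0.0003
gripper_force: 0.0
```

Call:
drive_tool(targets=[[[0,0,0.003],[0,0,0]],[[0,0,0.006],[0,0,0]],[[0,0,0.008],[0,0,0]],[[0,0,0.01],[0,0,0]],[[0,0,0.011],[0,0,0]]])

```text
clock: 3.4
tcp_pos: [0.5901, -0.134, 0.0397]
ee_rot: [1.0, 0.031, 0.001, 0.0]
wrist_force: [0.3, 0.3, 3.5]
grip_width: 0.0001
gripper_force: 1.7
```

Contact with the button, so I continue gently.

Call:
drive_tool(targets=[[[0,0,0.001],[0,0,0]],[[0,0,0.002],[0,0,0]],[[0,0,0.003],[0,0,0]],[[0,0,0.003],[0,0,0]]])

```text
clock: 3.9
tcp_pos: [0.5901, -0.1339, 0.0364]
ee_rot: [1.0, 0.031, 0.0, 0.0]
wrist_force: [0.5, -0.2, 3.4]
grip_width: -0.0001
gripper_force: 1.7
```

```bash
python3 - <<'E'
from h import *
c=robot.get_calibration("wrist");im=robot.get_image("wrist")
print(robot.state()["tcp_pos"],robot.state()["wrist_force"])
cv2.imwrite("pics/w2.png",im[:,:,::-1])
E
```

```text
[ 0.59009824 -0.13396443  0.03644193] [ 0.72349801 -0.95765664  3.97701151]
```

View pics/w2.png

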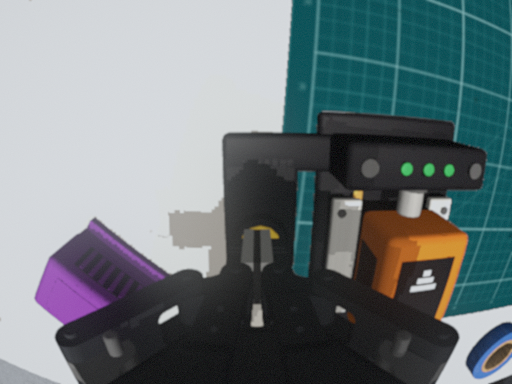

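The pack has sprung back: the ejector pin shows at (410,203) with a gap to the stop. I lift, open and go over the pack.

Call:
drive_tool(targets=[[[0,0,-0.04],[0,0,0]],[[0,0,-0.085],[0,0,0]],[[0,0.03,-0.085],[0,0,0]],[[-0.01,0.075,-0.085],[0,0,0]],[[-0.01,0.075,-0.085],[0,0,0]]], hand=0.085)

```text
clock: 4.58
tcp_pos: [0.5817, -0.2148, 0.1209]
ee_rot: [1.0, 0.028, -0.001, 0.001]
wrist_force: [-0.3, 0.3, -0.6]
grip_width: 0.0851
gripper_force: 0.0
```

```bash
python3 - <<'E'
from h import *
c=robot.get_calibration("wrist");im=robot.get_image("wrist").copy();s=robot.state()
print(s["tcp_pos"],R.from_quat(s["ee_rot"]).as_matrix()[:,0])
print(rel([.580,-.2088,.043],[-.065,.998]))
hsv=cv2.cvtColor(im,cv2.COLOR_RGB2HSV); m=cv2.inRange(hsv,(8,150,120),(20,255,255))
o=np.array([.594,-.208])
for yaw in(.06,.09):
  d=np.array([np.cos(yaw),np.sin(yaw)]);y=np.array([-d[1],d[0]])
  for a in(-1,1):
    for b in(-1,1):
      u=proj(c,[*(o+d*(-.014+a*.036)+y*b*.023),.066],True); cv2.circle(im,(int(u[0]),int(u[1])),2,(255,0,255) if yaw<.07 else (0,255,0),-1)
cv2.imwrite("pics/w3.png",cv2.resize(im[:,:,::-1],None,fx=1.5,fy=1.5))
E
```

```text
[ 0.58247051 -0.21153219  0.12066242] [ 0.9982784   0.0585972  -0.00256911]
(array([-0.0021, -0.0029,  0.0777]), array([ 0.0002,  0.0026, -0.0064]))
```

View pics/w3.png

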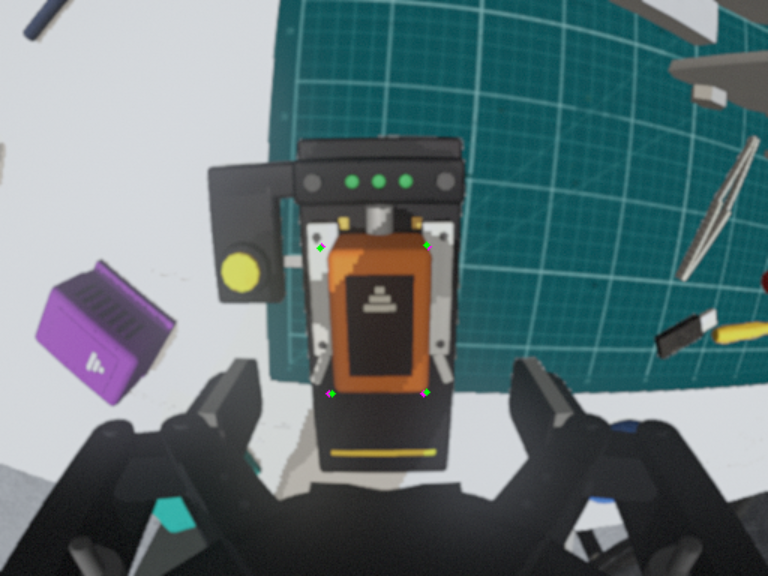

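The pack is about 2 mm right of the prediction and parallel to the tool, so I descend and grip. There is about 38 mm of room on each side.

Call:
drive_tool(targets=[[[-0.002,-0.001,0.03],[0,0,0]],[[-0.002,-0.001,0.06],[0,0,0]],[[-0.002,-0.001,0.078],[0,0,0]],[[-0.002,-0.001,0.078],[0,0,0]]])

```text
clock: 5.12
tcp_pos: [0.5812, -0.2071, 0.0418]
ee_rot: [0.999, 0.032, -0.002, -0.001]
wrist_force: [0.8, 0.0, 1.1]
grip_width: 0.085
gripper_force: 0.0
```

Call:
drive_tool(targets=[[[0,0,0],[0,0,0]],[[0,0,0],[0,0,0]],[[0,0,0],[0,0,0]],[[0,0,0],[0,0,0]]], hand=0.03)

```text
clock: 5.62
tcp_pos: [0.5834, -0.2097, 0.0447]
ee_rot: [1.0, 0.031, 0.001, 0.001]
wrist_force: [0.3, -1.8, 6.4]
grip_width: 0.0452
gripper_force: 64.0
```

Call:
drive_tool(targets=[[[-0.008,0,0],[0,0,0]],[[-0.018,0,0],[0,0,0]],[[-0.028,0,0],[0,0,0]],[[-0.038,0,0],[0,0,0]],[[-0.048,0,0],[0,0,0]]])

```text
clock: 6.25
tcp_pos: [0.5364, -0.2127, 0.0447]
ee_rot: [1.0, 0.031, 0.003, 0.001]
wrist_force: [2.0, -2.3, 4.3]
grip_width: 0.0453
gripper_force: 64.0
```

Call:
drive_tool(targets=[[[-0.01,0,0],[0,0,0]],[[-0.02,0,0],[0,0,0]],[[-0.03,0,0],[0,0,0]],[[-0.04,0,0],[0,0,0]],[[-0.045,0,0],[0,0,0]]])

```text
clock: 6.88
tcp_pos: [0.4909, -0.2144, 0.0445]
ee_rot: [1.0, 0.031, 0.002, 0.0]
wrist_force: [1.7, 0.1, 7.5]
grip_width: 0.0454
gripper_force: 64.3
```

Call:
drive_tool(targets=[[[0,0,-0.015],[0,0,0]],[[0,0,-0.05],[0,0,0]],[[0,0,-0.1],[0,0,0]],[[0,0,-0.12],[0,0,0]],[[0,0,-0.12],[0,0,0]]])

```text
clock: 7.5
tcp_pos: [0.4904, -0.2143, 0.1652]
ee_rot: [1.0, 0.032, 0.002, 0.0]
wrist_force: [-0.1, 0.1, -2.1]
grip_width: 0.0454
gripper_force: 63.2
```

```bash
python3 - <<'E'
from h import *
s=robot.state();print(s["wrist_force"],s["tcp_pos"])
print(rel([.490,.177,.165],[.17,.985]))
E
```

```text
[-0.1154706   0.09471038 -2.12189346] [ 0.49038504 -0.21427437  0.16517661]
(array([ 2.430e-02, -3.905e-01, -2.000e-04]), array([ 0.0007, -0.0033,  0.234 ]))
```

Call:
drive_tool(targets=[[[0.003,-0.04,0],[0,0,0.03]],[[0.006,-0.09,0],[0,0,0.06]],[[0.009,-0.14,0],[0,0,0.09]],[[0.012,-0.19,0],[0,0,0.12]],[[0.015,-0.24,0],[0,0,0.15]]])

```text
clock: 8.12
tcp_pos: [0.4881, 0.0279, 0.1621]
ee_rot: [0.999, -0.044, -0.001, 0.0]
wrist_force: [0.8, 0.1, -1.4]
grip_width: 0.0452
gripper_force: 63.1
```

```bash
python3 - <<'E'
from h import *
print(rel([.490,.177,.165],[.17,.985]))
E
```

```text
(array([-0.0113, -0.1487, -0.0029]), array([0.0005, 0.0027, 0.0828]))
```

Call:
drive_tool(targets=[[[-0.003,-0.04,0],[0,0,0.03]],[[-0.006,-0.08,0],[0,0,0.05]],[[-0.009,-0.12,0],[0,0,0.083]],[[-0.011,-0.148,0],[0,0,0.083]],[[-0.011,-0.148,0],[0,0,0.083]]])

```text
clock: 8.75
tcp_pos: [0.4898, 0.1776, 0.1619]
ee_rot: [0.997, -0.082, -0.001, -0.0]
wrist_force: [-0.2, -0.5, -1.7]
grip_width: 0.0451
gripper_force: 63.1
```

```bash
python3 - <<'E'
from h import *
c=robot.get_calibration("wrist");s=robot.state();im=robot.get_image("wrist").copy()
X=R.from_quat(s["ee_rot"]).as_matrix()[:,0];print(s["tcp_pos"],X,np.arctan2(X[1],X[0]))
o=np.array([.602,.158]);yaw=-.171
d=np.array([np.cos(yaw),np.sin(yaw)]);y=np.array([-d[1],d[0]])
for x,yy,z in[(-.067,.0355,.0255),(-.067,-.0355,.0255),(-.05,.029,.0255),(-.05,-.029,.0255),(.025,.022,.0255),(.025,-.022,.0255),(-.05,.022,.0255),(-.05,-.022,.0255),(-.05,.045,.012),(-.05,-.045,.012),(.025,-.045,.012),(.025,.045,.012)]:
  p=[*(o+d*x+y*yy),z];u=proj(c,p,True); print(x,yy,np.round(u)); cv2.circle(im,(int(u[0]),int(u[1])),1,(255,0,255),-1)
cv2.imwrite("pics/w4.png",cv2.resize(im[:,:,::-1],None,fx=1.56,fy=1.56,interpolation=cv2.INTER_CUBIC))
cv2.imwrite("pics/w4raw.png",im[:,:,::-1])
E
```

```text
[0.48979918 0.17757332 0.16185755] [ 0.98643617 -0.16412191 -0.00277208] -0.16486842477308983
-0.067 0.0355 [220. 132.]
-0.067 -0.0355 [298. 133.]
-0.05 0.029 [227. 113.]
-0.05 -0.029 [292. 114.]
0.025 0.022 [235.  32.]
0.025 -0.022 [285.  32.]
-0.05 0.022 [235. 113.]
-0.05 -0.022 [284. 114.]
-0.05 0.045 [212. 113.]
-0.05 -0.045 [307. 114.]
0.025 -0.045 [308.  36.]
0.025 0.045 [212.  36.]
```

View pics/w4.png

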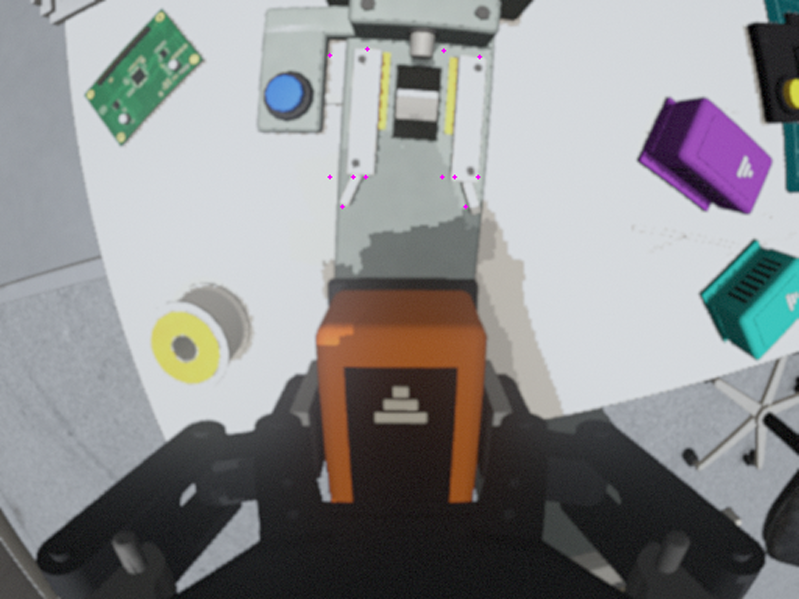

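The view shows the pack held straight, with its centre line at column 401 (1.56x). The tester's rails run from the mouth at about (413,178) to the far end at about (420,52), so they sit roughly 5 to 8 mm to the right of my first estimate. The spool at (200,330) and the decoys are clear. I take one closer crop to refine this.

```bash
python3 - <<'E'
from h import *
im=robot.get_image("wrist")[15:150,195:330]
cv2.imwrite("pics/w5.png",cv2.resize(im[:,:,::-1],None,fx=4.4,fy=4.4,interpolation=cv2.INTER_CUBIC))
c=robot.get_calibration("wrist");s=robot.state();A=R.from_quat(s["ee_rot"])
for x,z in((.036,-.02),(.036,.03),(.1,.1)): print(np.round(proj(c,s["tcp_pos"]+A.apply([x,0,z]),True),1))
E
```

```text
[261.6 199. ]
[260.1 170.6]
[259.1  69.1]
```

View pics/w5.png

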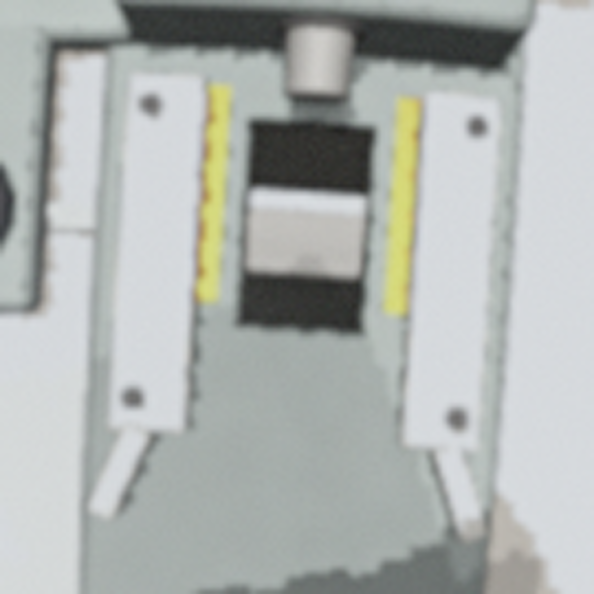

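```bash
python3 - <<'E'
from h import *
c=robot.get_calibration("wrist")
P=lambda U,V,z,fish=True:at(c,195+(U+.5)/4.4-.5,15+(V+.5)/4.4-.5,z,fish)
ln,lf,rn,rf=[P(*q,.0255) for q in((186,431),(206,78),(404,444),(426,95))]
print(np.round([ln,lf,rn,rf],4),np.linalg.norm(ln-rn),np.linalg.norm(ln-lf))
m=(ln+rn)/2;f=(lf+rf)/2;d=(f-m)/np.linalg.norm(f-m);print(m,f,"yaw",np.arctan2(d[1],d[0]))
# top camera same features: white rails & yellow strips
im=robot.get_image("top");cv2.imwrite("pics/top1.png",cv2.resize(im[150:245,150:245,::-1],None,fx=6,fy=6,interpolation=cv2.INTER_CUBIC))
E
```

```text
[[0.5572 0.1821 0.0255]
 [0.6291 0.1655 0.0255]
 [0.5472 0.1388 0.0255]
 [0.6185 0.1223 0.0255]] 0.04448039515357651 0.07378147295281909
[0.55222509 0.16045753 0.0255    ] [0.62382042 0.14389109 0.0255    ] yaw -0.2273880871009557
```

The rail measurements check out: lip gap 44.5 mm (44 given) and rail length 73.8 mm (75 given). The mouth is at (0.552,0.1605) with yaw -0.227, and the top view agrees. Next I align over the apron.

```bash
python3 - <<'E'
from h import *
d=np.array([np.cos(.227),-np.sin(.227)])
t=np.array([.5522,.1607])-d*.055
print(t,rel([*t,.065],[-d[1],d[0]]))
E
```

```text
[0.49861097 0.17307805] (array([ 0.0081, -0.0013,  0.0975]), array([0.0019, 0.0016, 0.0559]))
```

Call:
drive_tool(targets=[[[0.008,-0.0013,0.02],[0,0,0.056]],[[0.008,-0.0013,0.06],[0,0,0.056]],[[0.008,-0.0013,0.09],[0,0,0.056]],[[0.008,-0.0013,0.0975],[0,0,0.056]],[[0.008,-0.0013,0.0975],[0,0,0.056]]])

```text
clock: 9.52
tcp_pos: [0.4996, 0.1735, 0.0659]
ee_rot: [0.994, -0.114, -0.0, 0.0]
wrist_force: [-0.1, 0.5, -1.1]
grip_width: 0.0449
gripper_force: 63.0
```

```bash
python3 - <<'E'
from h import *
d=np.array([np.cos(.227),-np.sin(.227)])
t=np.array([.5522,.1607])-d*.055
s=robot.state();print(s["tcp_pos"],s["wrist_force"],rel([*t,.0445],[-d[1],d[0]]))
E
```

```text
[0.49955291 0.17353448 0.0658678 ] [-0.05556767  0.54379055 -1.13067517] (array([-0.0008,  0.0006,  0.0214]), array([ 0.0006,  0.0002, -0.0007]))
```

Call:
drive_tool(targets=[[[-0.001,0.0005,0.01],[0,0,0]],[[-0.001,0.0005,0.016],[0,0,0]],[[-0.001,0.0005,0.019],[0,0,0]],[[-0.001,0.0005,0.0205],[0,0,0]],[[-0.001,0.0005,0.0205],[0,0,0]]])

```text
clock: 10.15
tcp_pos: [0.4984, 0.1742, 0.0453]
ee_rot: [0.994, -0.113, 0.0, -0.0]
wrist_force: [-0.3, -0.6, -1.3]
grip_width: 0.0451
gripper_force: 63.0
```

```bash
python3 - <<'E'
from h import *
im=robot.get_image("wrist")[20:280,160:360]
cv2.imwrite("pics/w6.png",cv2.resize(im[:,:,::-1],None,fx=2.3,fy=2.3,interpolation=cv2.INTER_CUBIC))
s=robot.state();print(s["tcp_pos"],s["wrist_force"])
E
```

```text
[0.49842355 0.17425229 0.04542864] [ 1.80911498e-03 -7.08255766e-01 -2.19866454e+00]
```

View pics/w6.png

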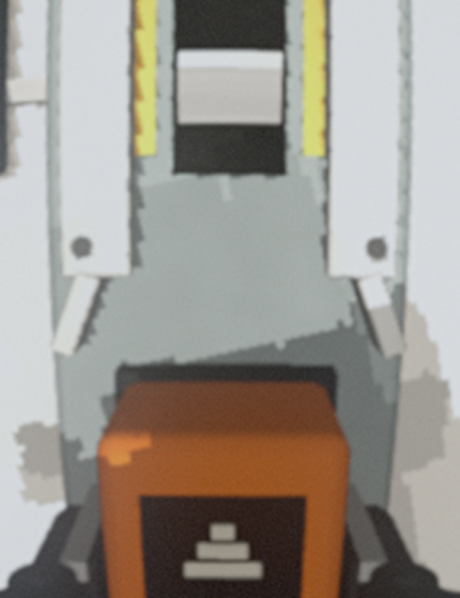

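The foot (centre column 227) lines up with the rail mouth (centre 230), which is about 0.7 mm off, and the directions are parallel. I nudge 0.6 mm, lower slightly and start in.

Call:
drive_tool(targets=[[[0,0.0006,0.0008],[0,0,0]],[[0.008,0.0006,0.0008],[0,0,0]],[[0.016,0.0006,0.0008],[0,0,0]],[[0.022,0.0006,0.0008],[0,0,0]],[[0.027,0.0006,0.0008],[0,0,0]]])

```text
clock: 10.82
tcp_pos: [0.525, 0.1674, 0.0446]
ee_rot: [0.994, -0.113, 0.0, -0.0]
wrist_force: [-0.5, 0.4, -0.0]
grip_width: 0.0453
gripper_force: 63.2
```

Call:
drive_tool(targets=[[[0.005,0,0],[0,0,0]],[[0.01,0,0],[0,0,0]],[[0.014,0,0],[0,0,0]],[[0.018,0,0],[0,0,0]],[[0.02,0,0],[0,0,0]]])

```text
clock: 11.45
tcp_pos: [0.5443, 0.163, 0.0446]
ee_rot: [0.994, -0.113, 0.0, -0.0]
wrist_force: [-0.7, 0.0, 0.7]
grip_width: 0.0456
gripper_force: 63.4
```

Call:
drive_tool(targets=[[[0.004,0,0],[0,0,0]],[[0.008,0,0],[0,0,0]],[[0.012,0,0],[0,0,0]],[[0.016,0,0],[0,0,0]],[[0.018,0,0],[0,0,0]]])

```text
clock: 12.08
tcp_pos: [0.5615, 0.159, 0.0446]
ee_rot: [0.994, -0.113, -0.0, -0.0]
wrist_force: [-1.5, 0.1, 2.5]
grip_width: 0.0454
gripper_force: 63.6
```

Call:
drive_tool(targets=[[[0.003,0,0],[0,0,0]],[[0.006,0,0],[0,0,0]],[[0.009,0,0],[0,0,0]],[[0.012,0,0],[0,0,0]],[[0.014,0,0],[0,0,0]]])

```text
clock: 12.7
tcp_pos: [0.5757, 0.1558, 0.0446]
ee_rot: [0.994, -0.113, 0.0, -0.0]
wrist_force: [-1.1, -0.1, 3.5]
grip_width: 0.0453
gripper_force: 63.6
```

Call:
drive_tool(targets=[[[0.002,0,0],[0,0,0]],[[0.004,0,0],[0,0,0]],[[0.006,0,0],[0,0,0]],[[0.007,0,0],[0,0,0]],[[0.007,0,0],[0,0,0]]])

```text
clock: 13.32
tcp_pos: [0.5822, 0.1543, 0.0446]
ee_rot: [0.994, -0.113, 0.0, -0.0]
wrist_force: [-0.9, 0.7, 4.5]
grip_width: 0.0451
gripper_force: 63.7
```

Call:
drive_tool(targets=[[[0.0015,0,0],[0,0,0]],[[0.003,0,0],[0,0,0]],[[0.004,0,0],[0,0,0]],[[0.005,0,0],[0,0,0]],[[0.005,0,0],[0,0,0]]])

```text
clock: 13.95
tcp_pos: [0.5864, 0.1533, 0.0445]
ee_rot: [0.994, -0.113, -0.001, -0.0]
wrist_force: [-1.9, 0.2, 4.6]
grip_width: 0.0454
gripper_force: 64.0
```

Call:
drive_tool(targets=[[[0.0015,0,0],[0,0,0]],[[0.003,0,0],[0,0,0]],[[0.004,0,0],[0,0,0]],[[0.005,0,0],[0,0,0]],[[0.005,0,0],[0,0,0]]])

```text
clock: 14.58
tcp_pos: [0.59, 0.1525, 0.0444]
ee_rot: [0.994, -0.113, -0.002, 0.0]
wrist_force: [-4.3, 0.7, 7.5]
grip_width: 0.0451
gripper_force: 64.2
```

Call:
drive_tool(targets=[[[0.001,0,0],[0,0,0]],[[0.002,0,0],[0,0,0]],[[0.003,0,0],[0,0,0]],[[0.003,0,0],[0,0,0]]])

```text
clock: 15.08
tcp_pos: [0.5927, 0.1519, 0.0444]
ee_rot: [0.994, -0.113, -0.002, 0.0]
wrist_force: [-5.4, 1.0, 7.2]
grip_width: 0.0452
gripper_force: 64.3
```

Call:
drive_tool(targets=[[[0.001,0,0],[0,0,0]],[[0.002,0,0],[0,0,0]],[[0.003,0,0],[0,0,0]],[[0.003,0,0],[0,0,0]]])

```text
clock: 15.58
tcp_pos: [0.5954, 0.1512, 0.0445]
ee_rot: [0.994, -0.113, -0.002, 0.0]
wrist_force: [-5.1, -0.3, 7.6]
grip_width: 0.0452
gripper_force: 64.3
```

Call:
drive_tool(targets=[[[0.001,0,0],[0,0,0]],[[0.002,0,0],[0,0,0]],[[0.002,0,0],[0,0,0]]])

```text
clock: 15.95
tcp_pos: [0.5973, 0.1508, 0.0445]
ee_rot: [0.994, -0.113, -0.002, 0.0]
wrist_force: [-6.3, 0.6, 7.8]
grip_width: 0.0453
gripper_force: 64.4
```

Call:
drive_tool(targets=[[[0.001,0,0],[0,0,0]],[[0.0015,0,0],[0,0,0]],[[0.0015,0,0],[0,0,0]]])

```text
clock: 16.32
tcp_pos: [0.5986, 0.1505, 0.0444]
ee_rot: [0.994, -0.113, -0.002, 0.0]
wrist_force: [-5.6, 1.1, 8.4]
grip_width: 0.0454
gripper_force: 64.3
```

Call:
drive_tool(targets=[[[0.0005,0,0],[0,0,0]],[[0.001,0,0],[0,0,0]],[[0.001,0,0],[0,0,0]]])

```text
clock: 16.7
tcp_pos: [0.5995, 0.1503, 0.0444]
ee_rot: [0.994, -0.113, -0.002, 0.0]
wrist_force: [-6.4, 1.1, 8.4]
grip_width: 0.0451
gripper_force: 64.4
```

Call:
drive_tool(targets=[[[0.0005,0,0],[0,0,0]],[[0.001,0,0],[0,0,0]],[[0.001,0,0],[0,0,0]]])

```text
clock: 17.08
tcp_pos: [0.6004, 0.1501, 0.0444]
ee_rot: [0.994, -0.113, -0.003, 0.0]
wrist_force: [-6.8, 2.3, 9.2]
grip_width: 0.0453
gripper_force: 64.4
```

Call:
drive_tool(targets=[[[0.0005,0,0],[0,0,0]],[[0.001,0,0],[0,0,0]],[[0.001,0,0],[0,0,0]]])

```text
clock: 17.45
tcp_pos: [0.6009, 0.1499, 0.0444]
ee_rot: [0.994, -0.113, -0.003, 0.0]
wrist_force: [-6.6, 1.7, 9.6]
grip_width: 0.0451
gripper_force: 64.5
```

Call:
drive_tool(targets=[[[0.0005,0,0],[0,0,0]],[[0.001,0,0],[0,0,0]],[[0.001,0,0],[0,0,0]]])

```text
clock: 17.82
tcp_pos: [0.6009, 0.15, 0.0444]
ee_rot: [0.994, -0.113, -0.004, 0.0]
wrist_force: [-10.0, 1.4, 12.0]
grip_width: 0.045
gripper_force: 64.7
```

Call:
drive_tool(targets=[[[0.0005,0,0],[0,0,0]],[[0.0008,0,0],[0,0,0]],[[0.0008,0,0],[0,0,0]]])

```text
clock: 18.2
tcp_pos: [0.6009, 0.15, 0.0444]
ee_rot: [0.994, -0.113, -0.005, 0.0]
wrist_force: [-11.0, 1.2, 12.8]
grip_width: 0.0454
gripper_force: 64.8
```

The end stop is felt: the tool stopped at 0.6009 and the force rose to 11 N. I ease off and release.

Call:
drive_tool(targets=[[[-0.001,0,-0.0005],[0,0,0]],[[-0.0025,0,-0.0005],[0,0,0]],[[-0.003,0,-0.0005],[0,0,0]],[[-0.003,0,-0.0005],[0,0,0]]])

```text
clock: 18.7
tcp_pos: [0.6009, 0.15, 0.0445]
ee_rot: [0.994, -0.113, -0.002, 0.0]
wrist_force: [-6.0, 1.9, 4.9]
grip_width: 0.0453
gripper_force: 63.6
```

Call:
drive_tool(targets=[[[0,0,0],[0,0,0]],[[0,0,0],[0,0,0]],[[0,0,0],[0,0,0]],[[0,0,0],[0,0,0]]], hand=0.075)

```text
clock: 19.2
tcp_pos: [0.6031, 0.1493, 0.045]
ee_rot: [0.994, -0.113, 0.0, 0.0]
wrist_force: [-0.8, 0.3, -0.1]
grip_width: 0.0752
gripper_force: 0.0
```

Call:
drive_tool(targets=[[[0,0,-0.03],[0,0,0]],[[0,0,-0.07],[0,0,0]],[[-0.02,0,-0.1],[0,0,0]],[[-0.04,0,-0.12],[0,0,0]],[[-0.04,0,-0.12],[0,0,0]]])

```text
clock: 19.82
tcp_pos: [0.5637, 0.1594, 0.1666]
ee_rot: [0.994, -0.112, 0.001, -0.001]
wrist_force: [0.7, 0.0, -0.2]
grip_width: 0.075
gripper_force: 0.0
```

```bash
python3 - <<'E'
from h import *
c=robot.get_calibration("wrist");im=robot.get_image("wrist").copy()
d=np.array([np.cos(.227),-np.sin(.227)]);y=np.array([-d[1],d[0]])
o=np.array([.5522,.1607])+.05*d
for ox,col in((-.002,(255,0,255)),(-.014,(0,255,0))):
  for a in(-1,1):
    for b in(-1,1):
      u=proj(c,[*(o+d*(ox+a*.036)+y*b*.023),.066],True);cv2.circle(im,(int(u[0]),int(u[1])),1,col,-1)
cv2.imwrite("pics/w7.png",cv2.resize(im[0:300,130:390,::-1],None,fx=2,fy=2,interpolation=cv2.INTER_CUBIC))
E
```

```text
(no output)
```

View pics/w7.png

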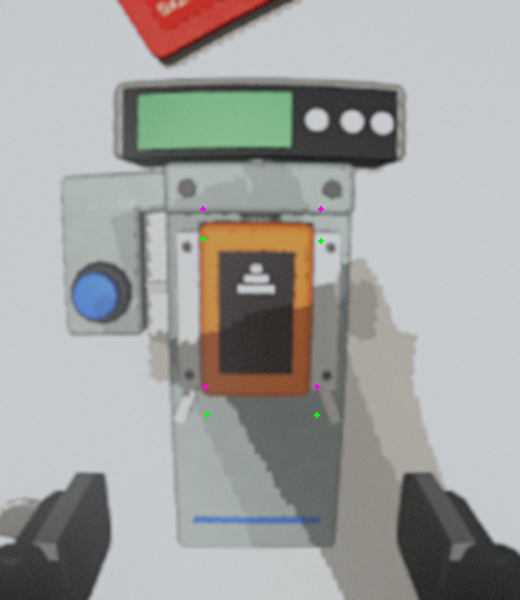

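The pack sits straight in the rails after release, with its front edge at row 223 and the stop edge at row 213. It has not sprung back the 12 mm it would if unlatched. I check the gap numerically before handing in.

```bash
python3 - <<'E'
from h import *
c=robot.get_calibration("wrist")
d=np.array([np.cos(.227),-np.sin(.227)]);o=np.array([.5522,.1607])+.05*d
for n,u,v,z in(("front",257,111.5,.066),("back",257,197.3,.066),("stop",257,106.5,.038),("stop",257,106.5,.05)): print(n,z,round((at(c,u,v,z,True)[:2]-o)@d,4))
print(robot.state()["wrist_force"],robot.state()["clock"])
E
```

```text
front 0.066 0.0289
back 0.066 -0.0404
stop 0.038 0.0326
stop 0.05 0.0327
[-0.93899021  0.02191843  0.33703236] 19.875
```

```bash
python3 -c "
from plant import robot
print(robot.sign_off())"
```

```text
the job is handed in; nothing more can be done
None
```

The battery pack was moved from the charger to the tester dock and handed in at about 20 s; it stayed put on release, about 4 mm off the end stop (so the catch appears latched), peak push 11 N against the 10 N guide, no verdict returned.

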